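# Fit the coolant filter cartridge and lock its bayonet

## Robot

A 6-joint arm with a two-finger parallel gripper is mounted at the origin on the work surface. World frame = base frame: x ahead of the robot, y to its left, z up, the work surface at z = 0. Lengths are in m, angles in degrees, forces in N, time in s.
With the tool pointing down it reaches from about 0.375 to 0.9 m from the base axis. Payload 3.1 kg.
Tool frame: the origin (TCP) lies midway between the tips of the shut fingers; the grasp point (between the pads) lies 19 mm behind it; z points along the fingers, y is the direction in which the jaws open and shut (so a half turn about z gives the same grasp; the last joint's range is limited). The gripper opens to 85 mm and grips with 20 to 120 N. Pads are 22 mm wide; open, the fingers measure 114 mm over their backs; the gripper's body (76 mm by 85 mm) begins 54 mm behind the grasp point. The pads swing forward as they close: fully open they stand 13 mm farther back than shut.
Start: joints at [60.075, 30.224, 82.088, -0, 67.689, -10.227], TCP at [0.211, 0.588, 0.204] pointing down, gripper open.
Joint ranges: [-176.69, 176.69], [-43.24, 126.21], [12.49, 139.97], [-82, 262], [0, 151.66], [-163.58, 163.58]. Speed limits (degrees/s): [159.86, 159.86, 180, 180, 180, 180].

## Interface

Orientations are given as [roll, pitch, yaw] about the fixed x, y, z axes, in that order (R = Rz(yaw) Ry(pitch) Rx(roll)).
In Python, from plant import r gives the robot as it stands. Calls block until the motion is done:
- r.movep(position, orientation): joint-space move of the TCP to a pose.
- r.line_to(position, rotation=None, feed=0.15, force_limit=None): straight line of the TCP; rotation=None keeps the orientation; feed is the mean speed in m/s. With force_limit (N) it stops when the force on the tool has changed by that much, and returns True; else False.
- r.move_joints(angles): joint-space move.
- r.move_gripper(opening): opening from 0.0 (shut) to 1.0 (fully open); the grip force is fixed at half the most; returns when the fingers have stopped.
- r.wait(seconds).
- r.ik(position, orientation): joint angles nearest the present ones, or None.
- r.read_state(): the state.
- r.grab_frame(name): name is "side" or "top" or "wrist"; returns the picture (400x640x3 uint8, blue, green, red); there is no depth.
- r.get_calibration(name): a dict with "fov_y" (degrees; the focal length in pixels is half the picture's height over the tangent of half this angle, whatever the lens; pixels are square), "cx", "cy" (the principal point, pixels), "k1" (the pictures are not rectified: a ray, as slopes to the right and down, at radius r is drawn at 1 + k1 r^2 times it, then the intrinsics apply), "R" (3x3) and "t" (3): a world point X has camera coordinates R X + t; the wrist camera has in their place "mount" (4x4, takes a point from camera to tool coordinates, whose origin is the TCP and whose axes are the flange's). Camera axes: x right, y down, z forward; pixel columns grow to the right and rows downward; lengths in m; the calibration is good to about 2 mm. A picture is of the moment at which its call begins: read the wrist's pose just before it. get_calibration takes no time and is no camera call.
A pose or a line that the arm cannot do raises r.IKError and nothing moves.
- r.hand_in(): hands the job in, once; it reports no verdict.
The state is a dict: "time": time; "joint_positions": joint angles; "dq": joint speeds; "effort": joint torques, N m; "tcp_pos": TCP position; "orientation": TCP orientation; "ft_force": force on the tool from outside, world axes, zero at the start; "moment": the same for the moment, N m; "finger_gap": opening from 0.0 (shut) to 1.0 (fully open).
Only numpy, scipy, OpenCV 4.12 (cv2) and the standard library are available. Lean on these libraries where they do the work, as an engineer would, in place of code of your own. Each camera call takes 0.05 s, during which the arm holds its last target. There are 200 camera calls.

## Task

Fit the long filter cartridge into the empty filter pot of the grinder's coolant unit: feel for the slots with its two lugs, push it down against the pot's spring, turn it a quarter turn clockwise (seen from above) to the end stop and let it rise into its lock, then let go. Never force it, and leave the short strainer and everything else on the bench where they are.

Things in the scene. Friction and masses are not known exactly. Their poses are not given: they have to be found in the camera images.
- cartridge: the long filter cartridge: grey plastic, white pleated element, 105 mm tall, 0.15 to 0.31 kg, upright. Origin: centre of its underside, z up, x along its wing. From below: element 38 mm across, z 0 to 40 mm; taper to the collar, 48 across, z 52 to 69; round cover 72 across, z 69 to 75; wing z 75 to 105. Its lugs break if it is pressed or twisted against the pot with more than 60 N in all
- wing (a point): centre of the cartridge's wing handle, the bar on its cover by which it is held and turned: 56 mm long (x), 16 mm thick (y), 30 mm high; 90 mm above the cartridge's underside
- lug_level (a point): point on the cartridge's axis at the mid-height of its two lugs (57.5 mm above its underside). The lugs stick out of the collar under the two ends of the wing (+x and -x), reach 30.5 mm from the axis, are 20 degrees (10 mm) wide and 5 mm thick
- strainer: a short coarse strainer, not wanted, to be left alone: the same cover, wing and lugs, but only 75 mm tall, with a stubby steel-mesh element. Origin: centre of its underside
- pot: the filter pot, an upright aluminium cup 100 mm across at the rim, fixed beside the grey coolant tank. Origin: centre of its underside on the bench, on its axis, z up; y points to the tank. The tank begins 100 mm from the axis and is 112 mm high; the green pump on it stands 245 mm from the axis, 204 mm high
- mouth (a point): centre of the pot's mouth, z 100 mm: the top face of a brass bayonet ring, bore 51 mm. Two slots through it, 24 degrees wide and out to 32.5 mm from the axis, take the lugs. They lie roughly at the pot's +x and -x, but the ring sits up to 31 degrees off either way (and cannot be moved). Lugs that miss the slots land on the ring, with the cartridge's origin at z 45 in the pot's frame
- spring_plate (a point): centre of the top of the sprung plate in the pot, as it stands when free (z 42 mm); the cartridge's underside meets it. It pushes back with 3.6 N at first and 0.9 N more per mm. The lugs can turn under the ring while the cartridge's origin is at z 31 (cover hard down on the ring) to 33 mm; they turn clockwise only (seen from above)
- lock_level (a point): where the cartridge's origin is when locked, z 36 mm in the pot's frame. From the slots the lugs turn 90 degrees (within 5) to an end stop; let up there, the spring lifts them into notches: the wing then lies across the slots' line, the cover 5 mm above the ring, and it neither turns back nor lifts out. Short of the notches it stays at z 33; back at the slots it rises out
- stone: whetstone 200 x 70 x 50 mm lying on the bench, to be left alone
- knife: kitchen knife 325 mm long lying flat, to be left alone
- paste: round aluminium tin of honing paste, 60 mm across, 45 mm tall, to be left alone
- brush: hand brush 200 mm long lying on the bench, to be left alone
- basket: yellow plastic basket 150 x 220 x 70 mm with odd stones, to be left alone
Things that resemble listed ones, but are neither listed nor needed, are in the scene too. Leave any orange or pink look-alike of the cartridge alone.

How it is judged (in metres and radians):
On the way:
1. the cartridge is pushed down in the pot against the spring until its lugs are below the ring (horizontal distance between cartridge and pot below 0.004 m and z of cartridge in the frame of pot below 0.0335 m and angle between cartridge's own z axis and vertical below 0.12 rad), for 0.05 s.
At the end, for the whole second after the job is handed in: The long cartridge is locked in the pot: origin 36 mm (+-1.5) above the pot's underside, on its axis within 4 mm, upright within 0.08 rad, turned a quarter (wing within 0.70 rad of the pot's y axis, allowing for the ring's own turn), at rest and released (horizontal distance between cartridge and pot below 0.004 m and z of cartridge in the frame of pot between 0.0345 and 0.0375 m and angle between the x axis of cartridge and the y axis of pot, either way round below 0.7 rad and angle between cartridge's own z axis and vertical below 0.08 rad and linear speed of cartridge below 0.01 m/s and angular speed of cartridge below 0.1 rad/s); the robot touches nothing.
It fails at once if the cartridge is forced against the pot with more than 60 N (contact force between cartridge and pot above 60 N).
It fails at once if the strainer is moved more than 15 mm (distance of strainer from where it was at the start of the episode above 0.015 m).
It fails at once if another thing on the bench is moved more than 20 mm (distance of any of stone, knife, paste, brush, basket from where it was at the start of the episode above 0.02 m).
It also fails if it takes over 70 s, if anything falls off the work surface, if the arm or the gripper's body presses on something with over 40 N, if the wrist force passes 120 N, or if a joint passes its speed limit or range.

## Working session

There is one attempt and no reset: what is moved stays moved. The work goes in short steps, each a Python script; the robot and the scene stay as the last script left them, time stands still between calls to the robot, and variables do not carry over. Pictures are saved under pics/ and viewed, on a budget of 10 in all, crops included, one or two more only if the job needs it, and the job is handed in when it is done.

```bash
ls; mkdir -p pics
python3 - <<'E'
from plant import r
import cv2,json
for n in("top","side"):
    cv2.imwrite(f"pics/{n}0.png",r.grab_frame(n))
for n in("top","side","wrist"):
    c=r.get_calibration(n);print(n,{k:(v.tolist() if hasattr(v,'tolist') else v) for k,v in c.items()})
print(r.read_state())
E
```

```text
pics
top {'fov_y': 48.39107472856872, 'cx': 320.7538195237029, 'cy': 209.40205557096144, 'k1': 0.04387038303679412, 'R': [[-0.004467763261804251, -0.9999651830776065, 0.0070478169673486675], [-0.9902459749193723, 0.0034426303830405315, -0.13928767875166623], [0.13925856615453883, -0.00760137675783414, -0.9902268784596625]], 't': [-0.1477907697188403, 0.5696698870757296, 1.0778115359020426]}
side {'fov_y': 43.73016531146201, 'cx': 307.2794900715604, 'cy': 204.4143176666751, 'k1': -0.024581267721731036, 'R': [[-0.9872242835606094, -0.15931349471259923, 0.0027247661733973867], [-0.11776468526913737, 0.718024641504729, -0.6859825749211609], [0.10732983206779971, -0.6775395372924474, -0.7276128658523255]], 't': [0.5541323947541157, 0.23506130338075643, 1.205554041173968]}
wrist {'fov_y': 67.03320048457545, 'cx': 322.8218979838563, 'cy': 195.1163876544699, 'k1': -0.04366757904751844, 'mount': [[0.0014712754938166486, -0.9646914276880196, -0.2633785957394246, 0.06600761730320072], [0.9999988943852854, 0.0013624868716030968, 0.0005956993632658463, -0.00029062864098372554], [-0.00021581619026544895, -0.2633791809820485, 0.9646923657045269, -0.17010581650968018], [0.0, 0.0, 0.0, 1.0]]}
{'time': 0.1, 'joint_positions': array([ 6.00762339e+01,  3.02736518e+01,  8.21489638e+01,  1.42992130e-05,
        6.76892555e+01, -1.02285410e+01]), 'dq': array([-0.01036129, -0.08466908, -0.05284837,  0.0352867 , -0.09221127,
       -0.14064194]), 'effort': array([-2.31372860e-04, -4.43303704e+01, -1.78583872e+01, -2.12579635e-04,
        3.88257133e-03, -2.71825293e-06]), 'tcp_pos': array([0.21026903, 0.58783145, 0.20293184]), 'orientation': array([-1.79889909e+02, -1.98785023e-02,  1.60304750e+02]), 'ft_force': array([-0.09127464,  0.42030199,  0.00634205]), 'moment': array([ 0.00455559,  0.04778483, -0.02889832]), 'finger_gap': 0.9956113563907063}
```

View pics/top0.png

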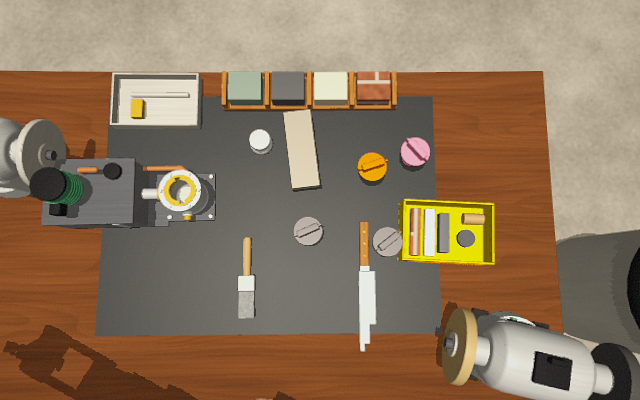

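View pics/side0.png

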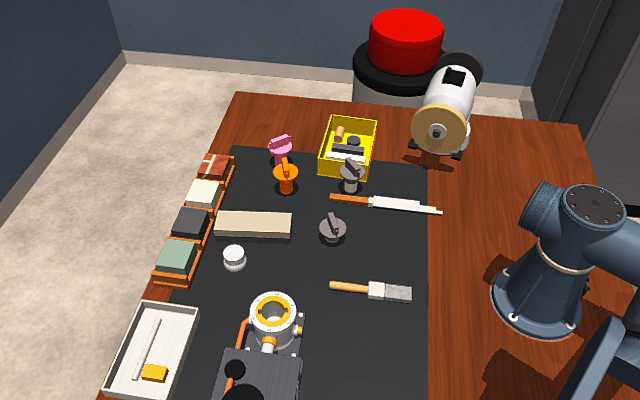

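The top view shows two grey look-alikes at (308,231) and (387,241), with the pot at (180,190) and its tank to the left (+y). In the side view the greys are at (333,225) and (350,172), and the second looks taller. I'll triangulate them, then look from above with the wrist camera.

```bash
cat > h.py <<'E'
import numpy as np,cv2
from scipy.spatial.transform import Rotation as Ro
from plant import r
def K(c):
    f=200/np.tan(np.radians(c['fov_y']/2)); return f,c['cx'],c['cy'],c['k1']
def cam(n,st=None):
    c=r.get_calibration(n)
    if n!='wrist': R=np.array(c['R']);return K(c),R.T,-R.T@np.array(c['t'])
    M=np.array(c['mount']);T=Ro.from_euler('xyz',st['orientation'],degrees=True).as_matrix()
    return K(c),T@M[:3,:3],T@M[:3,3]+st['tcp_pos']
def ray(C,uv):
    (f,cx,cy,k),R,o=C
    d=np.array([(uv[0]-cx)/f,(uv[1]-cy)/f]);s=d.copy()
    for _ in range(20): s=d/(1+k*(s@s))
    return o,R@np.array([s[0],s[1],1])
def onz(C,uv,z):
    o,d=ray(C,uv);return o+d*(z-o[2])/d[2]
def tri(A,ua,B,ub):
    (o1,d1),(o2,d2)=ray(A,ua),ray(B,ub)
    s=np.linalg.lstsq(np.c_[d1,-d2],o2-o1,rcond=None)[0]
    p,q=o1+s[0]*d1,o2+s[1]*d2
    return (p+q)/2,np.linalg.norm(p-q)
def snap(name,z=None):
    r.wait(.3);st=r.read_state();im=r.grab_frame('wrist');cv2.imwrite(f'pics/{name}.png',im);return im,cam('wrist',st)
E
python3 - <<'E'
from h import *
T,S=cam('top'),cam('side')
for n,a,b in(('A',(308,231),(333,228)),('B',(387,241),(351,172)),('pot',(180,190),(273,311))): print(n,tri(T,a,S,b))
for z in (.069,.105): print(onz(T,(387,241),z),onz(T,(308,231),z-.03))
print(r.ik([.48,-.1,.3],[180,0,160]),r.ik([.55,.32,.3],[180,0,160]))
for y in range(-180,180,45): print(y,r.ik([.55,.32,.2],[180,0,y]))
E
```

```text
A (array([ 0.51332162, -0.11797538,  0.0410345 ]), np.float64(0.002802513174478514))
B (array([ 0.4863473 , -0.30989179,  0.06942484]), np.float64(0.001623134340888147))
pot (array([0.60772528, 0.18534558, 0.09740201]), np.float64(0.00228415370257453))
[ 0.4871895  -0.30999088  0.069     ] [ 0.51491456 -0.11796868  0.039     ]
[ 0.48472542 -0.30436938  0.105     ] [ 0.51161689 -0.11873453  0.075     ]
[-24.8528718   13.31422074  93.44418747   0.          73.24159179
 -94.8528718 ] [ 20.14548133  26.16969525  73.41465364   0.          80.4156511
 -49.85451867]
-180 [ 20.14548133  31.34375834  80.5960561    0.          68.06018556
 -69.85451867]
-135 [  20.14548133   31.34375834   80.5960561     0.           68.06018556
 -114.85451867]
-90 [  20.14548133   31.34375834   80.5960561     0.           68.06018556
 -159.85451867]
-45 [ 2.01454813e+01  3.13437583e+01  8.05960561e+01 -2.54444375e-14
  6.80601856e+01  1.55145481e+02]
0 [ 2.01454813e+01  3.13437583e+01  8.05960561e+01 -2.54444375e-14
  6.80601856e+01  1.10145481e+02]
45 [ 2.01454813e+01  3.13437583e+01  8.05960561e+01 -2.54444375e-14
  6.80601856e+01  6.51454813e+01]
90 [ 2.01454813e+01  3.13437583e+01  8.05960561e+01 -2.54444375e-14
  6.80601856e+01  2.01454813e+01]
135 [ 20.14548133  31.34375834  80.5960561    0.          68.06018556
 -24.85451867]
```

Run:
```python
from h import *
p=r.read_state()['tcp_pos']
r.line_to([p[0],p[1],.36])
r.movep([.608,.185,.25],[180,0,90]); a,C=snap('w_pot')
r.movep([.608,.185,.36],[180,0,90]);
r.movep([.486,-.307,.25],[180,0,90]); b,C2=snap('w_cart')
import pickle;pickle.dump((C,C2),open('c.pkl','wb'))
print(C[2],C2[2],r.read_state()['time'])
cv2.imwrite('pics/both.png',cv2.resize(np.vstack([a[:],b[:]]),None,fx=.75,fy=.75))
```

```text
[0.60809292 0.25166353 0.42027623] [ 0.48664657 -0.24045197  0.42024403] 6.4583
```

View pics/both.png

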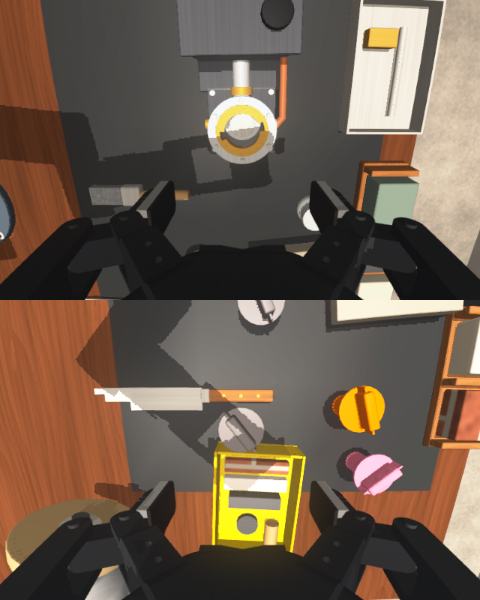

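The wrist view shows the pot's brass ring at about (322,168) full-res, and the cartridge at (322,172) beside the yellow basket. Next step is enlarging crops of both.

Run:
```python
from h import *
a,b=cv2.imread('pics/w_pot.png'),cv2.imread('pics/w_cart.png')
a=a[120:220,270:370];b=b[120:220,270:370]
cv2.imwrite('pics/crop1.png',cv2.resize(np.hstack([a,b]),None,fx=4,fy=4,interpolation=cv2.INTER_CUBIC))
```

```text
(no output)
```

View pics/crop1.png

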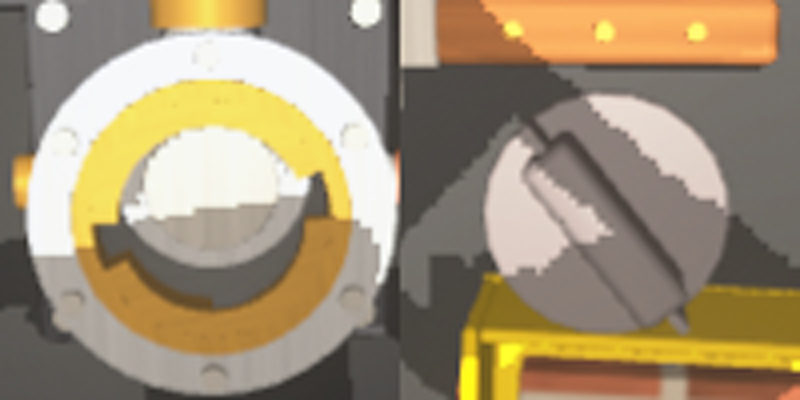

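Run:
```python
from h import *
import pickle
C,C2=pickle.load(open('c.pkl','rb'))
px=lambda u,v,ox=0:(270+(u-ox)/4-.375,120+v/4-.375)
g=onz(C,px(211.5,217),.1);q=onz(C,px(212.5,214.5),.1);print('ring',g,'rim',q)
for p in((93,228),(104,270),(128,262),(121,228),(320,172),(328,217),(304,178),(304,217)):
    d=(onz(C,px(*p),.1)-g)[:2];print(p,np.linalg.norm(d)*1e3,np.degrees(np.arctan2(d[1],d[0])))
for d in((70,217),(353,217),(211,79),(211,355)):print(np.linalg.norm(onz(C,px(*d),.1)-g))
c=onz(C2,px(606,213,400),.075);print('cover',c)
a,b=[onz(C2,px(*p,400),.105) for p in((545,150),(665,300))];print('wing',(a+b)/2,np.linalg.norm(a-b),np.degrees(np.arctan2(*(b-a)[1::-1])))
r.movep([c[0],c[1],.20],[180,0,129]);im,C3=snap('w_c2');pickle.dump((C,C2,C3),open('c.pkl','wb'))
cv2.imwrite('pics/crop2.png',cv2.resize(im[100:250,240:400],None,fx=4,fy=4,interpolation=cv2.INTER_CUBIC))
print(r.read_state()['tcp_pos'])
```

```text
ring [0.60809226 0.18813869 0.1       ] rim [0.60836034 0.18882495 0.1       ]
(93, 228) 32.19048446685178 -174.4901695770835
(104, 270) 32.82285921426833 -153.24674472694306
(128, 262) 25.94079878242183 -151.14592000437716
(121, 228) 24.657932199513088 -172.83167132859873
(320, 172) 31.474753058334525 23.025284491046456
(328, 217) 31.434771984359926 0.14963604512927012
(304, 178) 26.932161872825894 23.362204971282733
(304, 217) 24.955018422420192 0.14606925379021982
0.038183840978826496
0.03818806362929672
0.03680257303942345
0.03904211722049875
cover [ 0.48504439 -0.30783181  0.075     ]
wing [ 0.48518114 -0.30554706  0.105     ] 0.05167533548974301 -51.79095226601693
[ 0.48520346 -0.30795782  0.20036402]
```

View pics/crop2.png

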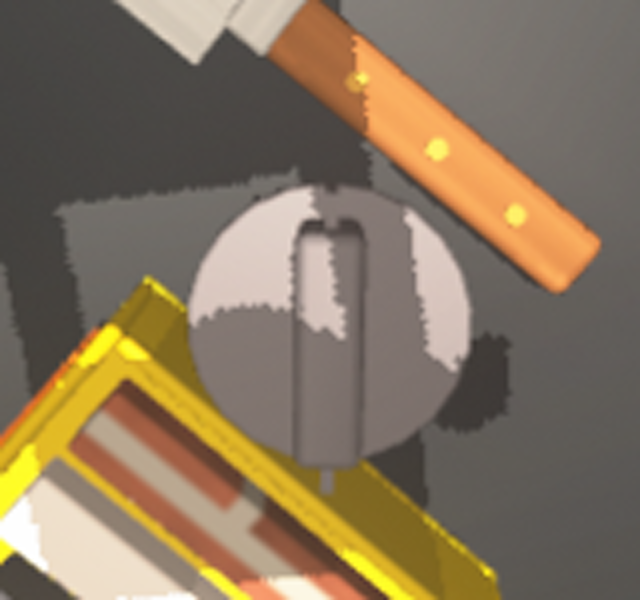

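```bash
cat >> h.py <<'E'
def ring(im,C,near):
    h=cv2.cvtColor(im,cv2.COLOR_BGR2HSV)
    m=cv2.inRange(h,(13,90,60),(35,255,255))
    cs=cv2.findContours(m,cv2.RETR_EXTERNAL,cv2.CHAIN_APPROX_NONE)[0]
    (f,cx,cy,k),R,o=C
    best=None
    for c in cs:
        if cv2.contourArea(cv2.convexHull(c))<1500: continue
        w=np.array([onz(C,p[0],.1)[:2] for p in cv2.convexHull(c)],np.float32)
        (a,b),(d1,d2),_=cv2.fitEllipse(w)
        if np.hypot(a-near[0],b-near[1])<.02: best=(a,b,d1,d2)
    g=np.array(best[:2]);out=[]
    th=np.radians(np.arange(0,360,1.))
    for rr in(.028,.030):
        gold=[]
        for t in th:
            X=np.array([g[0]+rr*np.cos(t),g[1]+rr*np.sin(t),.1]);p=R.T@(X-o);s=p[:2]/p[2];s=s*(1+k*(s@s))
            u,v=f*s[0]+cx,f*s[1]+cy;gold.append(m[int(round(v)),int(round(u))]>0)
        gaps=[i for i in range(360) if not gold[i]]
        runs=np.split(np.array(gaps),np.where(np.diff(gaps)>1)[0]+1)
        out.append([(int(q[0]),int(q[-1])) for q in runs if len(q)>3])
    return best,out
E
python3 - <<'E'
from h import *
import pickle
C,C2,C3=pickle.load(open('c.pkl','rb'))
print(ring(cv2.imread('pics/w_pot.png'),C,(.608,.188)))
px=lambda u,v:(240+u/4-.375,100+v/4-.375)
print('cover',onz(C3,px(329.5,324),.075))
a,b=[onz(C3,px(*p),.105) for p in((329,228),(328.5,467))];print('wing',(a+b)/2,np.linalg.norm(a-b),np.degrees(np.arctan2(*(b-a)[1::-1])))
p=r.read_state()['tcp_pos'];r.line_to([p[0],p[1],.32],feed=.3)
r.movep([.608,.188,.25],[180,0,194]);im,C4=snap('p194');print(ring(im,C4,(.608,.188)))
r.movep([.608,.188,.25],[180,0,14]);im,C5=snap('p14');print(ring(im,C5,(.608,.188)))
print(r.read_state()['time'],r.read_state()['joint_positions'])
E
```

```text
((0.6079858541488647, 0.18709154427051544, 0.07531540095806122, 0.0758282020688057), [[(4, 26), (182, 200)], [(3, 24), (182, 192)]])
cover [ 0.48470371 -0.30822866  0.075     ]
wing [ 0.48429832 -0.30789886  0.105     ] 0.055679351711950396 -51.100354363757454
((0.607795000076294, 0.1869998574256897, 0.07510218769311905, 0.07553268224000931), [[(4, 9), (19, 24), (183, 203)], [(181, 205)]])
((0.6080161333084106, 0.18683482706546783, 0.07510311901569366, 0.07532079517841339), [[(3, 24), (190, 194)], [(2, 25)]])
13.2667 [ 7.13682043e+00  2.85341125e+01  7.72831648e+01 -9.41723686e-04
  7.41794512e+01  8.31347987e+01]
```

Run:
```python
from h import *
c=[.4847,-.3080]
r.movep([.608,.187,.32],[180,0,110])
r.movep([*c,.20],[180,0,128.9])
print('hit',r.line_to([*c,.079],feed=.08,force_limit=8))
s=r.read_state();print(s['tcp_pos'],s['ft_force'])
r.move_gripper(0.0);s=r.read_state();print('gap',s['finger_gap']*85,s['tcp_pos'],s['ft_force'])
r.line_to([*c,.12],feed=.08);s=r.read_state();print(s['finger_gap']*85,s['ft_force'],s['time'])
im=r.grab_frame('side');cv2.imwrite('pics/lift.png',cv2.resize(im[120:270,240:460],None,fx=3,fy=3))
```

```text
hit False
[ 0.48502488 -0.30829038  0.07952355] [-0.16835985 -1.04196785 -0.4938601 ]
gap 0.08490684267947854 [ 0.48469411 -0.30798875  0.0789814 ] [-0.21055428 -0.47798773 -0.04097523]
0.14904113643894812 [-0.25861159  0.1293659   0.38098512] 19.75
```

View pics/lift.png

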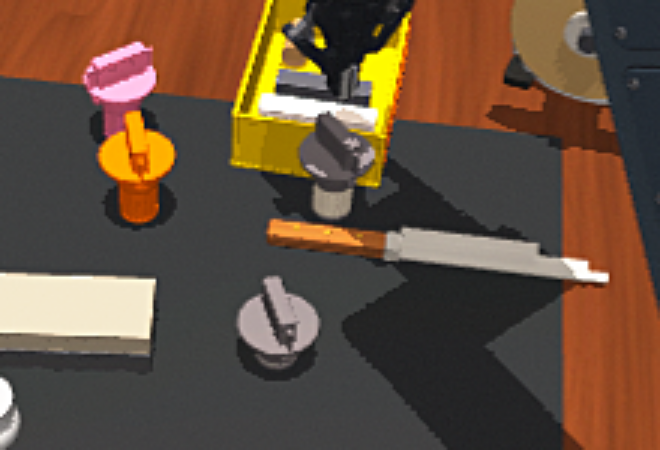

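The fingers closed on nothing: the cartridge still stands and the tips seem to be beside it. I'll check by projecting the commanded points.

```bash
cat >> h.py <<'E'
def proj(C,X):
    (f,cx,cy,k),R,o=C
    p=R.T@(np.array(X)-o);s=p[:2]/p[2];s=s*(1+k*(s@s));return np.array([f*s[0]+cx,f*s[1]+cy])
E
python3 - <<'E'
from h import *
S,T=cam('side'),cam('top')
r.wait(.2);st=r.read_state();print(st['tcp_pos'],st['orientation'],st['finger_gap'])
for X in ([.4847,-.308,.12],[.4847,-.308,.105],[.4847,-.308,.075],[.4847,-.308,0]):print(X,proj(S,X),(proj(S,X)-[240,120])*3,proj(T,X))
p=st['tcp_pos'];r.line_to([p[0],p[1],.25],feed=.2);r.move_gripper(1.0)
r.movep([*p[:2],.25],[180,0,128.9]);im,C=snap('w3')
i2=r.grab_frame('side')
cv2.imwrite('pics/re.png',cv2.resize(np.vstack([im[60:260,210:430],i2[120:270,240:460]]),None,fx=1.7,fy=1.7,interpolation=cv2.INTER_CUBIC))
import pickle;pickle.dump(C,open('c3.pkl','wb'))
print(r.read_state()['time'])
E
```

```text
[ 0.48441231 -0.30774996  0.11941715] [-1.79990948e+02 -6.79236374e-02  1.28899383e+02] -0.0015248577107459921
[0.4847, -0.308, 0.12] [352.44732706 159.07724611] [337.34198117 117.23173834] [389.57813359 240.55813592]
[0.4847, -0.308, 0.105] [352.07968857 163.12002165] [336.23906572 129.36006496] [388.55182407 241.00613444]
[0.4847, -0.308, 0.075] [351.36096895 171.01923892] [334.08290684 153.05771675] [386.5846599  241.86492348]
[0.4847, -0.308, 0] [349.65530846 189.74313151] [328.96592539 209.22939454] [382.11342957 243.81735368]
22.2333
```

View pics/re.png

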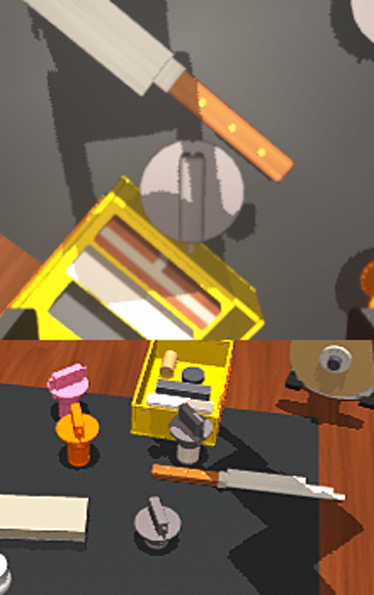

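Run:
```python
from h import *
a=cv2.imread('pics/lift.png');a=cv2.resize(a,(220,150),interpolation=cv2.INTER_AREA)
i2=r.grab_frame('side');b=i2[120:270,240:460]
d=cv2.absdiff(a,b).max(2)>45
o=cv2.resize(np.hstack([a[15:80,70:150],b[15:80,70:150],cv2.merge([d.astype(np.uint8)*255]*3)[15:80,70:150]]),None,fx=3.3,fy=5,interpolation=cv2.INTER_NEAREST)
for v in range(15,75):
    u=np.where(d[v,70:150])[0]
    if len(u):print(v+120,u.min()+310,u.max()+310,len(u),end=' | ')
cv2.imwrite('pics/diff.png',o)
```

```text
135 338 367 28 | 136 339 367 29 | 137 340 366 27 | 138 342 362 21 | 139 342 361 20 | 140 343 361 19 | 141 345 359 15 | 142 346 356 9 | 143 346 354 5 | 144 355 374 4 | 145 349 359 7 | 146 349 359 11 | 147 349 359 9 | 148 349 359 9 | 149 349 373 9 | 150 351 357 7 | 151 354 355 2 | 152 353 370 4 | 153 369 370 2 | 154 352 370 5 | 155 350 362 9 | 156 349 370 6 | 157 347 363 8 | 158 328 365 8 | 159 362 369 5 | 161 368 368 1 | 162 368 368 1 | 163 354 368 4 | 164 355 368 7 | 165 356 357 2 | 166 355 369 4 | 167 355 362 5 | 168 357 363 7 | 169 360 362 3 | 170 360 362 3 | 171 341 369 5 | 172 340 345 6 | 173 340 346 7 | 174 341 363 8 | 175 327 363 8 | 176 346 362 8 | 177 348 361 5 | 178 349 352 4 | 179 349 353 5 |
```

View pics/diff.png

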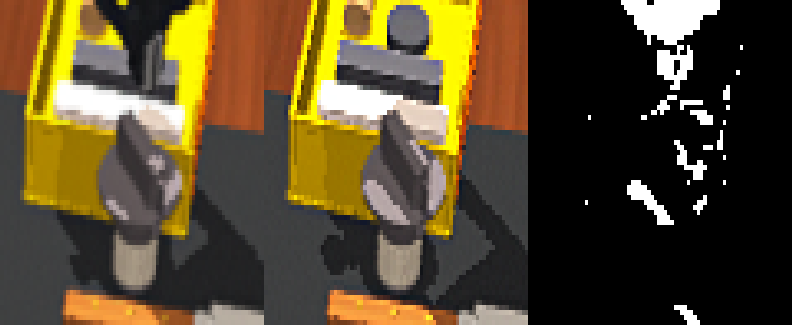

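Run:
```python
from h import *
import pickle
S,T=cam('side'),cam('top')
r.move_gripper(0.0);r.wait(.1);st=r.read_state();W=cam('wrist',st)
w=r.grab_frame('wrist');s=r.grab_frame('side')
p=st['tcp_pos'];print(p,st['finger_gap'],st['time'])
for k,n in((0,'tcp'),(.019,'grasp'),(.03,'30')):
    X=p+[0,0,k];print(n,'wrist',proj(W,X),'side',proj(S,X))
u,v=proj(S,p).astype(int)
sc=s[v-60:v+40,u-50:u+50].copy();wc=w[200:400,220:420]
cv2.circle(sc,(50,60),1,(0,0,255),-1)
wp=proj(W,p)-[220,200];wc=wc.copy();cv2.circle(wc,tuple(int(x) for x in wp),1,(0,0,255),-1)
cv2.imwrite('pics/tip.png',np.hstack([cv2.resize(sc,(400,400)),cv2.resize(wc,(400,400))]))
```

```text
[ 0.48442433 -0.30774037  0.24999454] 0.00041655437150676195 23.15
tcp wrist [322.54208207 226.43450054] side [355.98327957 121.26314774]
grasp wrist [322.52348647 239.18646566] side [356.5282736  115.25904344]
30 wrist [322.51071607 247.95845283] side [356.84902892 111.72379714]
```

View pics/tip.png

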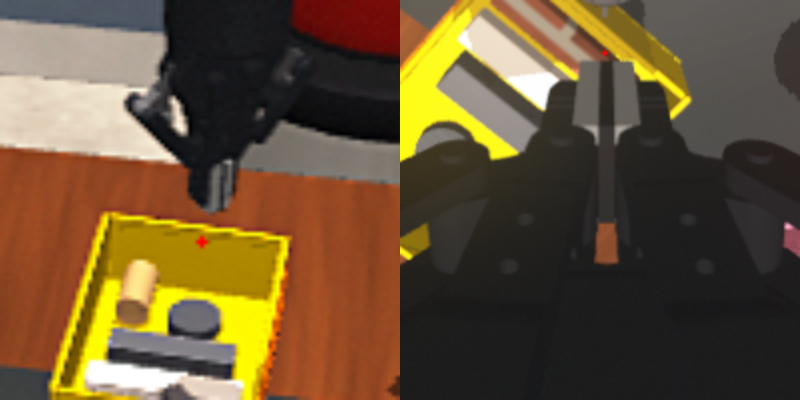

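Run:
```python
from h import *
st=r.read_state();W,S=cam('wrist',st),cam('side')
T=Ro.from_euler('xyz',st['orientation'],degrees=True).as_matrix();p=st['tcp_pos']
print('side cam',S[2],'wrist cam',W[2])
for ub in((358,113),(358,114),(357.5,113.3)):
    X,e=tri(W,(322.5,231),S,ub);print(X,e,'tool',T.T@(X-p))
# wrist pixel of points of ideal finger: tip face edge x=+11mm, and pad base etc
for x in(-.011,0,.011):
    for z in(0,-.019,-.03,-.041): print(x,z,proj(W,p+T@[x,0,z]))
```

```text
side cam [0.44534296 0.73631149 1.03691471] wrist cam [ 0.44303706 -0.2564387   0.42009932]
[ 0.47973782 -0.30065531  0.2810113 ] 0.0026763572313284597 tool [ 0.00847511  0.00080646 -0.03101663]
[ 0.48006157 -0.30160973  0.27749303] 0.001550359496542648 tool [ 0.00752913  0.00045902 -0.02749834]
[ 0.48057473 -0.30130248  0.27930126] 0.003470329499216067 tool [ 0.00744596  0.00105136 -0.02930656]
-0.011 0 [322.52016492 243.28601285]
-0.011 -0.019 [322.49905147 257.64250943]
-0.011 -0.03 [322.48460954 267.48084051]
-0.011 -0.041 [322.46811502 278.7358781 ]
0 0 [322.54208222 226.43450018]
0 -0.019 [322.52295066 239.18672898]
0 -0.03 [322.50981147 247.95889354]
0 -0.041 [322.4947506  258.02838029]
0.011 0 [322.56481386 209.00970272]
0.011 -0.019 [322.54785711 220.01827444]
0.011 -0.03 [322.53616458 227.61963202]
0.011 -0.041 [322.52271356 236.37476125]
```

The wrist and side views agree that the shut fingertips really lie about 30 mm behind the reported TCP. That explains the miss: the tips closed at about z 0.109, just above the wing. I'll compensate by grasping at TCP z 0.053.

Run:
```python
from h import *
c=[.4847,-.3080]
r.move_gripper(1.0)
r.line_to([*c,.12],feed=.2)
print('hit',r.line_to([*c,.053],feed=.07,force_limit=8))
s=r.read_state();print(s['tcp_pos'],s['ft_force'])
r.move_gripper(0.0);s=r.read_state();print('gap',s['finger_gap']*85,s['tcp_pos'],s['ft_force'])
if s['finger_gap']>.1:
    r.line_to([*c,.10],feed=.1);r.wait(.3);s=r.read_state();print(s['finger_gap']*85,s['tcp_pos'],s['ft_force'],s['moment'],s['time'])
```

```text
hit False
[ 0.48503478 -0.3083058   0.05338374] [ 0.62955809 -0.05456971 -0.35509503]
gap 14.656529747494266 [ 0.48489842 -0.30831233  0.05327786] [ 0.37645068 -0.21479207  2.75035416]
14.783343670525062 [ 0.48437746 -0.30770342  0.09935122] [ 1.02392650e-01 -2.58591535e-03 -3.28266694e+00] [-0.03383063 -0.01426281 -0.03892325] 27.5
```

Run:
```python
from h import *
O=.0533; P=[.6079,.18695]
r.line_to([.4847,-.308,.25],feed=.25)
r.movep([*P,.25],[180,0,193.5]); r.wait(.2)
def f(t):
    s=r.read_state();print(t,np.round(s['tcp_pos']-[*P,O],4),'F',np.round(s['ft_force'],1),'M',np.round(s['moment'],2),'t',round(s['time'],1),round(s['finger_gap']*85,1))
f('above')
h=r.line_to([*P,O+.060],feed=.08,force_limit=6);f(('to60',h))
if not h:
    h=r.line_to([*P,O+.0435],feed=.02,force_limit=6);f(('to43.5',h))
```

```text
above [ 0.0003 -0.0011  0.1968] F [-0.2 -1.2 -3.2] M [-0.04  0.02  0.01] t 30.3 14.8
('to60', False) [0.0004 0.0001 0.0606] F [ 0.  -0.3 -3.1] M [-0.02 -0.04 -0.02] t 32.2 14.7
('to43.5', False) [0.0001 0.     0.0436] F [-0.7  0.  -2.6] M [ 0.01  0.01 -0.03] t 33.1 14.6
```

Run:
```python
from h import *
O=.0533; P=[.6079,.18695]
def f(t):
    s=r.read_state();print(t,np.round(s['tcp_pos']-[*P,O],4),'F',np.round(s['ft_force'],1),'M',np.round(s['moment'],2),'t',round(s['time'],1),round(s['finger_gap']*85,1))
for z in(.041,.038,.035,.0325,.0315):
    h=r.line_to([*P,O+z],feed=.015,force_limit=12);r.wait(.1);f((z,h))
    if h: break
```

```text
(0.041, False) [0.0003 0.0001 0.0415] F [-0.4 -0.5  0.4] M [0.03 0.04 0.07] t 33.5 14.9
(0.038, False) [0.0004 0.0001 0.0384] F [-0.7  0.2  3.9] M [0.04 0.08 0.02] t 34.0 14.8
(0.035, False) [0.0004 0.0001 0.0355] F [-0.3  0.7  5.4] M [ 0.04  0.14 -0.02] t 34.5 15.0
(0.0325, False) [0.0004 0.0001 0.0333] F [-2.2 -0.1  7.5] M [0.06 0.26 0.04] t 34.9 15.0
(0.0315, False) [0.0005 0.0001 0.0326] F [-1.9 -0.5  8.7] M [ 0.09  0.29 -0.01] t 35.2 14.7
```

Run:
```python
from h import *
O=.0533; P=[.6079,.18695]
def f(t):
    s=r.read_state();print(t,np.round(s['tcp_pos']-[*P,O],4),'F',np.round(s['ft_force'],1),'M',np.round(s['moment'],2),'yaw',round(s['orientation'][2],1),'t',round(s['time'],1),round(s['finger_gap']*85,1));return s
h=r.line_to([*P,O+.0308],feed=.01,force_limit=10);m0=f(('down',h))['moment'][2]
for a in(10,25,40,55,70,80,84,86,88,90,92,94):
    h=r.line_to([*P,O+.0308],[180,0,193.5-a],feed=.01,force_limit=10)
    s=f((a,h))
    if h or abs(s['moment'][2]-m0)>.35: break
```

```text
('down', False) [0.0005 0.0001 0.0321] F [-2.4  0.5  9.6] M [ 0.04  0.33 -0.01] yaw -166.5 t 35.5 14.8
(10, False) [0.0005 0.0004 0.0321] F [-1.6  1.1  9. ] M [ 0.18  0.35 -0.13] yaw -176.5 t 35.8 15.1
(25, False) [0.0006 0.0005 0.0321] F [-1.4  0.3  8.4] M [ 0.24  0.32 -0.17] yaw 168.5 t 36.2 14.6
(40, False) [0.0006 0.0007 0.0321] F [-1.7  0.4  8.8] M [ 0.31  0.29 -0.15] yaw 153.5 t 36.6 14.6
(55, False) [0.0007 0.0007 0.0322] F [-1.1  1.   8.7] M [ 0.23  0.24 -0.12] yaw 138.5 t 37.0 14.9
(70, False) [0.0008 0.0006 0.0322] F [-1.7  0.8  9.4] M [ 0.25  0.33 -0.1 ] yaw 123.5 t 37.4 14.6
(80, False) [0.0008 0.0006 0.0322] F [-1.7  0.7  9.5] M [ 0.26  0.3  -0.19] yaw 113.5 t 37.8 14.7
(84, False) [0.0008 0.0006 0.0322] F [-1.   0.8  9.1] M [ 0.27  0.25 -0.08] yaw 109.5 t 38.0 15.1
(86, False) [0.0007 0.0007 0.0322] F [-2.   0.8  8.3] M [ 0.29  0.37 -0.02] yaw 107.5 t 38.2 15.0
(88, False) [0.0008 0.0007 0.0322] F [-2.4  1.1  9. ] M [ 0.24  0.34 -0.01] yaw 105.5 t 38.5 15.2
(90, False) [0.0007 0.0006 0.0322] F [-1.5  1.1  9.4] M [0.23 0.3  0.05] yaw 103.5 t 38.8 14.9
(92, False) [0.0001 0.0006 0.0322] F [-2.6  1.5  9.5] M [0.21 0.4  0.21] yaw 101.6 t 39.0 14.8
(94, False) [-0.0003  0.0005  0.0322] F [-3.9  2.  10.8] M [0.3  0.48 0.72] yaw 99.7 t 39.2 15.0
```

Run:
```python
from h import *
O=.0533; P=[.6079,.18695]
def f(t):
    s=r.read_state();print(t,np.round(s['tcp_pos']-[*P,O],4),'F',np.round(s['ft_force'],1),'M',np.round(s['moment'],2),'yaw',round(s['orientation'][2],1),'t',round(s['time'],1),round(s['finger_gap']*85,1));return s
r.line_to([*P,O+.0308],[180,0,193.5-91.5],feed=.01);f('back')
for z in(.033,.035,.036,.0375):
    h=r.line_to([*P,O+z],feed=.01,force_limit=12);r.wait(.1);f((z,h))
    if h: break
```

```text
back [0.0001 0.0005 0.0321] F [-2.3  2.6  9.3] M [0.19 0.42 0.12] yaw 102.0 t 39.5 14.7
(0.033, False) [0.0001 0.0005 0.0339] F [-1.9  1.5  7.7] M [0.23 0.4  0.07] yaw 102.0 t 40.0 15.0
(0.035, False) [0.     0.0005 0.0356] F [-0.4  1.4  6.3] M [0.22 0.27 0.04] yaw 102.0 t 40.4 14.6
(0.036, False) [-0.      0.0004  0.036 ] F [-0.8  3.1  3.1] M [0.48 0.17 0.08] yaw 102.0 t 40.8 14.8
(0.0375, True) [-0.0001  0.0006  0.036 ] F [ 1.3 -1.3  1.6] M [-0.12 -0.16  0.02] yaw 102.0 t 41.1 14.8
```

Run:
```python
from h import *
O=.0533; P=[.6079,.18695]
r.move_gripper(1.0);r.wait(.2);s=r.read_state();print(s['tcp_pos'],s['ft_force'],s['finger_gap'])
r.line_to([*P,.2],feed=.15);r.line_to([*P,.27],feed=.2)
im,C=snap('fin');s=r.read_state();print(s['ft_force'],s['time'])
for X in([*P,.111],[*P,.141]):print(proj(C,X))
sd=r.grab_frame('side');T=r.grab_frame('top')
cv2.imwrite('pics/fin2.png',np.hstack([cv2.resize(im[100:230,250:400],None,fx=3,fy=3),cv2.resize(sd[220:390,200:330],(300,390))]))
cv2.imwrite('pics/finT.png',T)
a=cv2.imread('pics/top0.png');d=cv2.absdiff(a,T).max(2)>60
for n,(x,y,w,h) in dict(strainer=(290,213,36,36),knife=(355,218,24,140),basket=(400,198,98,68),brush=(235,235,24,86),paste=(246,126,28,30),stone=(282,108,40,84)).items():print(n,d[y:y+h,x:x+w].mean().round(3))
```

```text
[0.60724723 0.1881446  0.08922605] [ 0.44286551 -0.04114358  0.5445285 ] 1.0017593608734086
[ 0.27853813 -0.47098594  0.30498149] 43.7
[323.57807683 175.11441227]
[323.55197632 180.9704625 ]
strainer 0.0
knife 0.026
basket 0.006
brush 0.176
paste 0.0
stone 0.0
```

View pics/fin2.png

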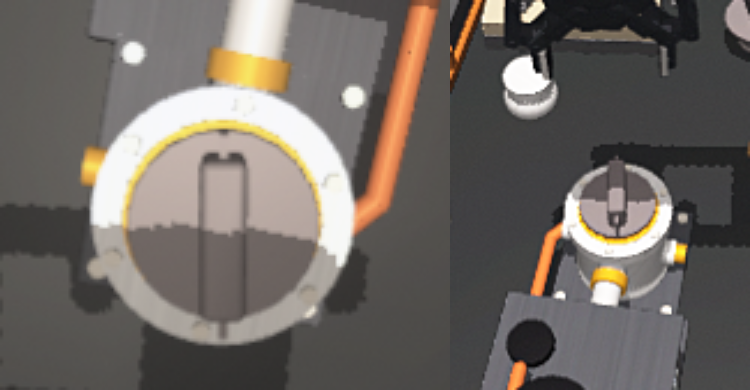

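The picture shows the cartridge seated centrally with its wing across the slot line, and the gripper clear. The changed pixels at the brush are probably the arm or its shadow, since the tool never came down near it.

```bash
python3 -c "
from plant import r
print(r.hand_in(), r.read_state()['time'])"
```

```text
the job is handed in; nothing more can be done
the job is handed in; nothing more can be done
```

The long cartridge is fitted in the pot and appears locked. I handed the job in at about 44 s of the 70 s allowed; no verdict is reported.

- **Fitting:** I found the slots by camera at about 13.5° off the pot's x axis, and the lugs went through without touching the ring. I pushed down to z 32.1 mm against about 12 N of spring. It turned clockwise about 92° to the end stop, where the moment rose to 0.7 N·m. I then let it up and let go.
- **Lock check:** it rose from 32 mm to 36.0 mm and resisted a further light lift, as it should in the notches. The last pictures show it centred in the pot, with the wing across the slot line and the gripper clear. I did not try twisting it back.
- **First grasp missed:** the fingers closed above the wing without moving the cartridge. Two camera views put the real fingertips about 30 mm behind the reported TCP, which disagrees with the description. I allowed for that and the second grasp held.
- **Other things on the bench:** comparing the top view before and after, the strainer, stone and paste showed no change, and the knife and basket almost none. About 18% of the pixels changed at the brush. I put that down to the arm or its shadow, because the tool never came down there, but I did not check it separately.
- **Picture budget:** I viewed 10 pictures.

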